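# Find the detent of a boxed gear-selector slide and hold it there

## Task

A gear-selector slide lies in the half-open carton on the bench. Swing both long carton flaps fully open outwards, then take the selector block by its upright grip and slide it along its rail, away from you, until its spring ball clicks into the notch, and stop there. Finish still holding the grip with the block in the notch, so that a mate can fit the lock screw, and leave the loose things in the carton and on the bench where they are.

Things in the scene. Friction and masses are not known exactly. Their poses are not given: they have to be found in the camera images.
- carton: kraft carton, fixed to the bench, 236 (x) x 150 (y) x 88 mm high, walls 4 mm, two long flaps on top. Origin: centre of its underside; x runs along its length and the rail, away from the robot (within 0.25 rad), y left, z up. On its floor is a rail unit 66 mm wide whose end blocks (x = +-100 mm) rise to z = 45 mm
- flap_left (a joint): hinge of the carton's long left (+y) flap, rad: 0 = shut flat, 1.57 = upright, 2.4 = stop, folded fully outwards. Starts part raised (0.85 to 1.15), free edge toward the middle, leaving a gap of 45 mm or more between the free edges of the two flaps. Stays where it is left (stiff crease); pushed half way up it takes about 2 N
- left_crease (a point): middle of the crease of the long left (+y) flap, on the carton's rim, 88 mm above the bench; the crease runs along the carton's x. The flap is 4 mm board, 230 mm long, 73 mm deep: at angle q its free edge is 73 mm x cos q from the crease towards the middle (outside it beyond 1.57) and 73 mm x sin q above the rim
- flap_right (a joint): hinge of the carton's long right (-y) flap, rad: 0 = shut flat, 1.57 = upright, 2.4 = stop, folded fully outwards. Starts part raised (0.85 to 1.15), free edge toward the middle, leaving a gap of 45 mm or more between the free edges of the two flaps. Stays where it is left (stiff crease); pushed half way up it takes about 2 N
- right_crease (a point): middle of the crease of the long right (-y) flap, on the carton's rim, 88 mm above the bench; the crease runs along the carton's x. The flap is 4 mm board, 230 mm long, 73 mm deep: at angle q its free edge is 73 mm x cos q from the crease towards the middle (outside it beyond 1.57) and 73 mm x sin q above the rim
- selector: steel selector block on two rods along the middle (y = 0) of the carton. Origin: in the middle of its upright square grip, 66 mm above the bench; axes as the carton's. The grip is 22 x 22 mm, sides parallel to the carton's, from 21 mm below the origin (deck of the block, 76 x 63 mm) to 16 mm above it, its top 5 mm below the carton's rim. Drag on the rail 1.5 to 3 N
- rail_mid (a point): middle of the block's travel, at the height of the block's origin, fixed in the carton: the block's origin moves from 55 mm nearer than this along the carton's x to 55 mm beyond it (hard stops, not the notch). It starts -55 to -35 mm from here; the single notch holds it somewhere between -10 and +30 mm, where exactly is unknown and must be felt or watched
- detent_ball (a joint): how far (m) the 16 mm spring ball under the block has sunk: under 0.001 on the flat, 0.005 in the V notch, 0.7 mm less per mm off its centre. Within 6 mm the block is drawn to the notch and, let go, centres itself; pulling it out takes 10 to 15 N. A brass pin on the deck, 28 mm on the robot's side of the grip's middle, sinks with it (9 mm proud on the flat)
- spare_bolt: loose flange bolt, 38 mm long, lying on the carton floor left of the rail unit; a bystander. Origin: centre of its underside
- dowel: loose steel dowel, 25 mm long, lying on the carton floor right of the rail unit; a bystander. Origin: centre of its underside
- screwdriver: screwdriver, 207 mm, on the bench left of the carton; a bystander. Origin: centre of its underside
- feeler_gauge: feeler gauge, 109 mm long, on the bench to the right; a bystander. Origin: centre of its underside

How it is judged (in metres and radians):
On the way, in this order (a step that is already met when the one before it is completed fails the run):
1. both flaps swung open, leaning well outwards (value of joint each of flap_left, flap_right above 1.9 rad), for 0.2 s.
2. the held block has clicked into the notch (value of joint detent_ball above 0.003 m and contact force between the fingers and selector above 2 N), for 0.3 s.
At the end, for the whole second after the job is handed in: Both flaps stand beyond 1.9 rad; the ball is sunk more than 3 mm into the notch (block within about 3 mm of its centre); the block is at rest (under 5 mm/s) and the fingers still press on it with more than 2 N (all of step 1 and all of step 2 and linear speed of selector below 0.005 m/s); the arm keeps its last pose, push and grip.
It fails at once if a loose bystander is shifted by more than 25 mm (distance of any of spare_bolt, dowel, screwdriver, feeler_gauge from where it was at the start of the episode above 0.025 m).
It also fails if it takes over 69 s, if anything falls off the work surface, if the arm or the gripper's body presses on something with over 40 N, if the wrist force passes 120 N, or if a joint passes its speed limit or range.

## Robot

A 6-joint arm with a two-finger parallel gripper is mounted at the origin on a cart in front of the work surface, level with it; the furniture and walls round the work are solid. World frame = base frame: x ahead of the robot, y to its left, z up, the work surface at z = 0. Lengths are in mm, angles in rad, forces in N, time in s.
With the tool pointing down it reaches from about 250 to 725 mm from the base axis. Payload 9.7 kg.
Tool frame: the origin (TCP) lies midway between the tips of the shut fingers; the grasp point (between the pads) lies 19 mm behind it (robot.grip_point_offset is the distance from the TCP to the grasp point, in mm); z points along the fingers, y is the line along which they close (so a half turn about z gives the same grasp; the last joint's range is limited). The gripper opens to 85 mm and grips with 20 to 120 N. Pads are 22 mm wide; open, the fingers measure 114 mm over their backs; the gripper's body (76 mm by 85 mm) begins 54 mm behind the grasp point. The pads swing forward as they close: fully open they stand 13 mm farther back than shut.
Start: joints at [-1.268, 0.087, 0.176, 1.66, 0, 1.571], TCP at [164.004, -524.976, 231.284] pointing down, gripper open.
Joint ranges: [-3.13, 3.13], [-0.85, 1.81], [-1.15, 1.24], [-2.2, 2.28], [-1.44, 1.52], [-3.14, 3.14]. Speed limits (rad/s): [2.22, 2.22, 2.57, 3.14, 3.14, 3.14].

## Interface

Orientations are given as a unit quaternion [x, y, z, w].
In Python, from cell import robot gives the robot as it stands.
- The arm moves only by the shell command python3 -m jog 'ROWS' [FORCE]. ROWS is JSON, one flat list of numbers, 5 for each row, row after row: the shift along the world's x, y, z in units of 40 mm (1.0 is 40 mm), then the turn about the world's z in units of 6 degrees (1.0 is 6 degrees), then the opening, from 0 (shut) to 1 (fully open). In form: [x, y, z, twist, jaw, x, y, z, twist, jaw, ...]. A call has exactly 10 rows; each row shifts and turns the commanded pose from where the row before left it; what a row does not reach is not made up. A row lasts 1/10 s, in which the tool goes at most 50 mm and 8.59 degrees, less where a joint would pass 70% of its speed; a pose out of reach is approached as far as the arm can. A call is refused whole if a number of a shift passes 1 or a number of a turn 1, either way. A call with a gripper value outside its range is refused whole. The fingers move at their own pace and stop on an object; FORCE is the grip in N (left out, the last holds). Time passes only in rows, so rows that do not move let the fingers close, or fill a call up. It gives the time, the measured TCP pose, the force, the opening and the grip force at its end, in the units of the state.
- robot.read_state(): the state, without advancing time (a new reading comes with each control period).
- robot.camera(name): name is "side" or "top"; returns a dict with "color" (420x560x3 uint8, red, green, blue), "mtx" (3x3 intrinsics, pixels), "k1" (the pictures are not rectified: a ray, as slopes to the right and down, at radius r is drawn at 1 + k1 r^2 times it, then the intrinsics apply), "R" (3x3) and "t" (3): a world point X has camera coordinates R X + t. Camera axes: x right, y down, z forward; pixel columns grow to the right and rows downward; lengths in mm; the calibration is good to about 2 mm. A picture is of the moment at which its call begins. There is no depth.
- robot.hand_in(): hands the job in; it is judged then, once.
The state is a dict: "t": time; "joint_pos": joint angles; "joint_velocities": joint speeds; "effort": joint torques, N m; "position": TCP position; "orientation": TCP orientation; "wrist_force": force on the tool from outside, world axes, zero at the start; "wrist_torque": the same for the moment, N m; "opening": finger opening in mm; "finger_force": force on a finger pad.
Only numpy, scipy, OpenCV 4.12 (cv2) and the standard library are available. Lean on these libraries where they do the work, as an engineer would, in place of code of your own. Each camera call takes 0.05 s, during which the arm holds its last target. There are 200 camera calls.

## Working session

There is one attempt and no reset: what is moved stays moved. The work goes in short steps, Python scripts to look and compute and a shell command to move; the robot and the scene stay as the last step left them, time stands still between calls to the robot, and variables do not carry over. Pictures are saved under pics/ and viewed, at most 10 in all, crops included, and the job is handed in when it is done.

```bash
mkdir -p pics; ls
cat > h.py <<'E'
import cv2,numpy as np
from cell import robot
def snap(name,out):
    c=robot.camera(name); cv2.imwrite(out,cv2.cvtColor(c["color"],cv2.COLOR_RGB2BGR)); np.savez('/tmp/'+name+'.npz',**c); return c
def ray(c,u,v):
    K=np.array(c["mtx"]);k=float(c["k1"])
    d=cv2.undistortPoints(np.array([[[u,v]]],float),K,np.array([k,0,0,0.]))[0,0]
    R=np.array(c["R"]);t=np.array(c["t"]); o=-R.T@t; return o,R.T@np.array([d[0],d[1],1])
def plane(c,u,v,z):
    o,d=ray(c,u,v); return o+d*(z-o[2])/d[2]
def proj(c,X):
    p,_=cv2.projectPoints(np.array([X],float),cv2.Rodrigues(np.array(c["R"]))[0],np.array(c["t"],float),np.array(c["mtx"]),np.array([float(c["k1"]),0,0,0.])); return p[0,0]
E
python3 - <<'E'
from h import *
a=snap("top","pics/t0.png");b=snap("side","pics/s0.png")
for c in(a,b):print(np.round(-np.array(c["R"]).T@c["t"]),np.round(c["R"],2).tolist(),c["mtx"][0],c["k1"])
print(robot.read_state())
E
```

```text
pics
[358.  25. 948.] [[-0.01, -1.0, -0.0], [-0.99, 0.01, -0.1], [0.1, 0.0, -0.99]] [385.39040475   0.         280.16299512] -0.002156427244909391
[-18. 740. 458.] [[-0.83, -0.55, 0.02], [-0.22, 0.31, -0.93], [0.51, -0.78, -0.38]] [426.13170347   0.         271.58263914] -0.09234907391757112
{'t': 0.1, 'joint_pos': array([-1.26801156e+00,  8.73996807e-02,  1.75211689e-01,  1.65980640e+00,
        1.75774598e-06,  1.57083068e+00]), 'joint_velocities': array([ 1.09112629e-03, -2.12396208e-04,  3.12765004e-03,  4.63090831e-05,
       -1.73290063e-03,  9.29546632e-04]), 'effort': array([-9.50223839e-04, -5.21562231e+01,  4.65653944e+01,  1.59130571e-02,
       -3.49499544e-05, -4.19307605e-05]), 'position': array([ 163.93675595, -524.78045266,  230.65607075]), 'orientation': array([ 9.88564457e-01,  1.50797729e-01, -8.94845142e-05, -5.92313335e-04]), 'wrist_force': array([ 0.40421062, -0.64985866,  0.63134307]), 'wrist_torque': array([ 0.0173771 , -0.06586127,  0.03031565]), 'finger_force': 0.0, 'opening': 85.2425740178833}
```

View pics/t0.png

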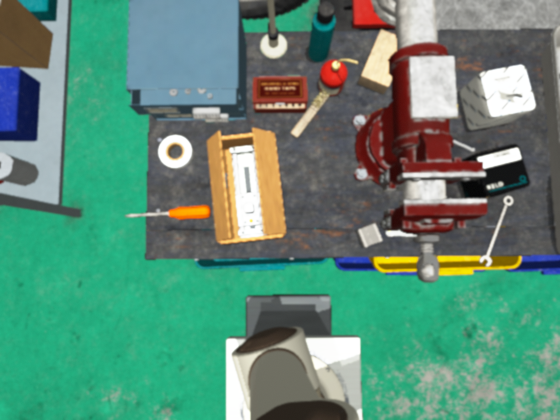

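View pics/s0.png

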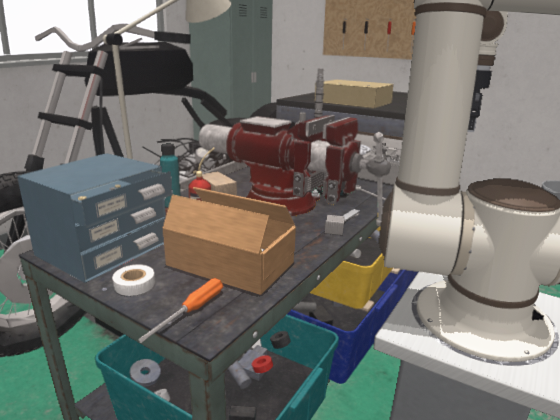

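The top picture shows the carton at about (247,186), nearly axis-aligned, with the screwdriver left at (170,213). The side picture shows its left wall and left flap at (165-295, 200-285). Next I'll enlarge both.

Run:
```python
import cv2,numpy as np
a=cv2.imread('pics/t0.png')[120:250,195:300];b=cv2.imread('pics/s0.png')[185:290,155:305]
A=cv2.resize(a,None,fx=4.5,fy=4.5,interpolation=cv2.INTER_CUBIC);cv2.imwrite('pics/tc.png',A)
B=cv2.resize(b,None,fx=5,fy=5,interpolation=cv2.INTER_CUBIC);cv2.imwrite('pics/sc.png',B)
```

```text
(no output)
```

View pics/tc.png

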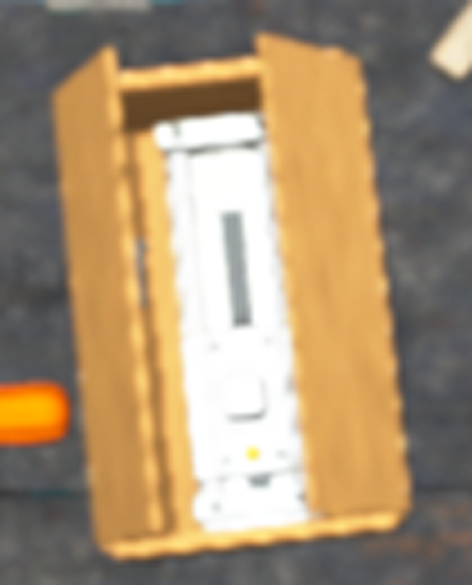

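View pics/sc.png

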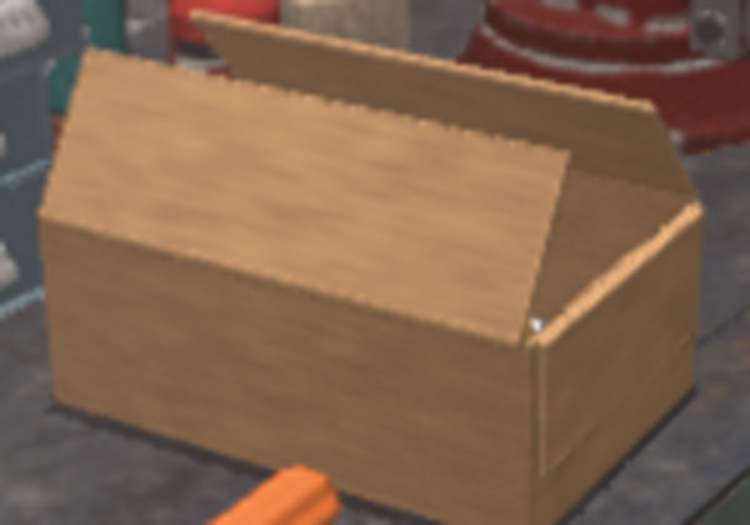

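The top crop shows the rim corners at crop (55,95), (360,58), (410,522) and (108,552), the grip top at (244,395) and the pin at (252,453). The flap edges run left (112,47)-(163,535) and right (258,38)-(310,520). The side crop agrees: both flaps are half raised.

Run:
```python
from h import *
c=np.load('/tmp/top.npz');s=np.load('/tmp/side.npz')
P=lambda u,v,z:plane(c,195+u/4.5,120+v/4.5,z)
n={}
for k,u,v,z in [('FL',55,95,88),('FR',360,58,88),('NR',410,522,88),('NL',108,552,88),('grip',244,395,82),('pin',252,453,53),('slot0',233,212,40),('slot1',242,325,40)]:
    n[k]=P(u,v,z);print(k,np.round(n[k],1))
ctr=(n['FL']+n['FR']+n['NR']+n['NL'])/4
d=(n['FL']+n['FR']-n['NR']-n['NL'])[:2]; yaw=np.arctan2(d[1],d[0]); print('ctr',ctr,'yaw',yaw,'len',np.linalg.norm(d)/2,'wid',np.linalg.norm((n['FL']+n['NL']-n['FR']-n['NR'])[:2])/2)
w=n['NR']-n['FR'];print('yaw edges',[np.arctan2(*(n[a]-n[b])[[1,0]]) for a,b in(('FL','NL'),('FR','NR'))])
ex=np.array([np.cos(yaw),np.sin(yaw),0]);ey=np.array([-ex[1],ex[0],0])
for nm in('grip','pin'):
    q=n[nm]-ctr;print(nm,'carton',q@ex,q@ey)
# flap angles: ray of free edge point meets circle
for nm,pts,sg in(('L',[(112,47),(163,535)],1),('R',[(258,38),(310,520)],-1)):
  for p in pts:
    best=min(((abs((P(*p,88+73*np.sin(q))-ctr)@ey*sg-(75-73*np.cos(q)))),q) for q in np.linspace(.7,1.3,121));print(nm,p,best)
# check with side: rim corners & base
for lx,ly,z in[(118,75,88),(-118,75,88),(118,75,0),(-118,-75,88),(-118,75,0)]:
    X=ctr+ex*lx+ey*ly;X[2]=z;print('side',np.round((proj(s,X)-[155,185])*5))
```

```text
FL [608.5 192.5  88. ]
FR [625.9  37.1  88. ]
NR [389.6  14.7  88. ]
NL [376.5 164.3  88. ]
grip [454.5  97.2  82. ]
pin [427.5  95.6  53. ]
slot0 [557.4 106.3  40. ]
slot1 [496.5 101.7  40. ]
ctr [500.11435212 102.13655776  88.        ] yaw 0.10765481797612293 len 235.52307114446947 wid 153.238152442064
yaw edges [np.float64(0.12076280628692738), np.float64(0.0947467435257415)]
grip carton -45.85238954520471 0.03034771182653273
pin carton -72.90419490150961 1.3066873920030861
L (112, 47) (np.float64(0.1356612904459098), np.float64(1.05))
L (163, 535) (np.float64(0.15262331634261272), np.float64(1.0550000000000002))
R (258, 38) (np.float64(0.04745850675490715), np.float64(0.905))
R (310, 520) (np.float64(0.09573589786700154), np.float64(0.875))
side [ 45. 214.]
side [543. 345.]
side [ 62. 399.]
side [710. 200.]
side [541. 547.]
```

The carton centre is at (500,102) with yaw 0.108. The left flap is at 1.05 and the right at 0.89. The block is at -46. The side view agrees to within about 1 px. I'll rise, then traverse.

```bash
python3 -m jog '[0,0,1,0,0, 0,0,1,0,0, 0,0,1,0,0, 0,0,1,0,0, 0,0,1,0,0, 0.45,0.9,0,0,0, 0.45,0.9,0,0,0, 0.45,0.9,0,0,0, 0.45,0.9,0,-0.5,0, 0.45,0.9,0,-0.5,0]' 60; python3 -c "
from cell import robot;s=robot.read_state();print(s['joint_pos'],s['position'],s['orientation'])"
```

```text
t: 1.1
position: [254.4, -343.6, 430.2]
orientation: [0.995, 0.098, -0.0, -0.0]
wrist_force: [0.6, 1.2, 0.6]
opening: -0.0
finger_force: 0.0
[-9.33536701e-01 -2.56371197e-02  4.72401907e-01  2.06932734e+00
  7.63552573e-05  2.01243159e+00] [ 254.40851312 -343.62264523  430.20929187] [ 9.95220171e-01  9.76562791e-02 -9.36003860e-05 -2.30669339e-04]
```

```bash
python3 -m jog '[0.5,0.9,0,1,0, 0.5,0.9,0,1,0, 0.5,0.9,0,1,0, 0.5,0.9,0,1,0, 0.5,0.9,0,1,0, 0.5,0.9,0,1,0, 0.5,0.9,0,1,0, 0.5,0.9,0,1,0, 0.5,0.9,0,1,0, 0.5,0.9,0,1,0]'; python3 -m jog '[0.58,1,-0.5,1,0, 0.57,1,-0.5,1,0, 0,0.15,-0.5,1,0, 0,0,-0.5,1,0, 0,0,-0.5,1,0, 0,0,-0.5,1,0, 0,0,-0.5,1,0, 0,0,-0.5,1,0, 0,0,-0.5,1,0, 0,0,0,1,0]'; python3 -c "
from cell import robot;s=robot.read_state();print(s['joint_pos'],s['position'],s['orientation'])"
```

```text
t: 2.1
position: [454.5, 16.7, 430.4]
orientation: [0.811, 0.585, -0.0, -0.0]
wrist_force: [0.2, -0.8, 0.2]
opening: 0.3
finger_force: 0.0
t: 3.1
position: [498.8, 100.3, 247.6]
orientation: [0.41, 0.912, -0.001, -0.002]
wrist_force: [-0.6, 0.6, 0.5]
opening: -0.1
finger_force: 0.0
[ 1.98506694e-01 -6.01805306e-04  1.17145161e-01  1.69310951e+00
 -2.04354128e-05  1.04329115e+00] [498.76412429 100.32337381 247.60050532] [ 0.40994251  0.9121085  -0.00133655 -0.00185103]
```

```bash
python3 -m jog '[0,0,0,1,0, 0,0,0,1,0, 0,0,0,1,0, 0,0,0,1,0, 0,0,-0.5,1,0, 0,0,-0.5,1,0, 0,0,-0.6,1,0, 0,0,-0.6,1,0, 0,0,-0.6,1,0, 0,0,-0.6,0.1,0]'; python3 -c "
from cell import robot;s=robot.read_state();print(s['joint_pos'],s['position'],s['orientation'])"
```

```text
t: 4.1
position: [499.5, 100.4, 113.5]
orientation: [-0.054, 0.999, -0.0, -0.0]
wrist_force: [0.9, 0.9, -0.5]
opening: 0.4
finger_force: 0.0
[ 1.98459714e-01 -2.14683359e-02 -1.62594258e-01  1.43019965e+00
 -1.12703566e-06  9.09699139e-02] [499.4744133  100.44745128 113.47102167] [-5.37190281e-02  9.98556056e-01 -3.87191861e-05 -2.61777125e-04]
```

```bash
python3 -m jog '[-0.02,0.26,0,0,0, -0.02,0.26,0,0,0, -0.03,0.26,0,0,0, -0.03,0.26,0,0,0, -0.03,0.26,0,0,0, -0.03,0.26,0,0,0, -0.03,0.26,0,0,0, -0.03,0.26,0,0,0, 0,0,0,0,0, 0,0,0,0,0]'
python3 - <<'E'
from h import *
c=snap("side","pics/s1.png")
E
```

```text
t: 5.1
position: [490.7, 184.2, 114.6]
orientation: [-0.052, 0.999, 0.0, -0.0]
wrist_force: [0.0, 0.5, -0.4]
opening: -0.0
finger_force: 0.0
```

View pics/s1.png

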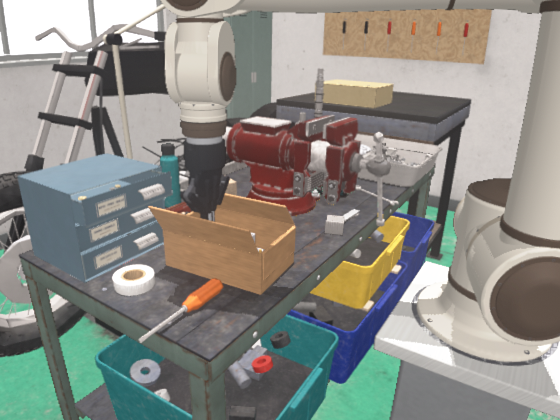

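The left flap now leans outward, its far corner at about (160,207). Next I'll sweep right.

```bash
python3 -m jog '[0.06,-0.6,0,0,0, 0.06,-0.6,0,0,0, 0.06,-0.6,0,0,0, 0.06,-0.6,0,0,0, 0.04,-0.3,0,0,0, 0.03,-0.3,0,0,0, 0.03,-0.3,0,0,0, 0.03,-0.3,0,0,0, 0.03,-0.3,0,0,0, 0.03,-0.3,0,0,0]';python3 -m jog '[0,0,0,0,0, 0,-0.1,0,0,0, 0,0,0,0,0, -0.05,0.5,0,0,0, -0.05,0.5,0.8,0,0, -0.05,0.5,0.8,0,0, -0.06,0.5,0.8,0,0.6, -0.2,0.2,0.8,0,0.6, -0.4,0,0,0,0.6, -0.4,0,0,0,0.6]'
python3 - <<'E'
from h import *
c=snap("top","pics/t2.png");b=snap("side","pics/s2.png")
a=cv2.imread('pics/t2.png')[110:260,185:305];a=cv2.resize(a,(480,600),interpolation=cv2.INTER_CUBIC)
d=cv2.imread('pics/s2.png')[180:300,140:320];d=cv2.resize(d,(320,213),interpolation=cv2.INTER_CUBIC)
o=np.zeros((600,800,3),np.uint8);o[:,:480]=a;o[:213,480:]=d;cv2.imwrite('pics/m2.png',o)
E
```

```text
t: 6.15
position: [508.4, 15.5, 115.2]
orientation: [-0.052, 0.999, 0.0, 0.0]
wrist_force: [-0.2, 1.7, -0.5]
opening: 0.1
finger_force: 0.9
t: 7.15
position: [459.7, 100.3, 243.4]
orientation: [-0.052, 0.999, -0.0, 0.0]
wrist_force: [0.2, -0.1, 0.4]
opening: 51.5
finger_force: 0.0
```

View pics/m2.png

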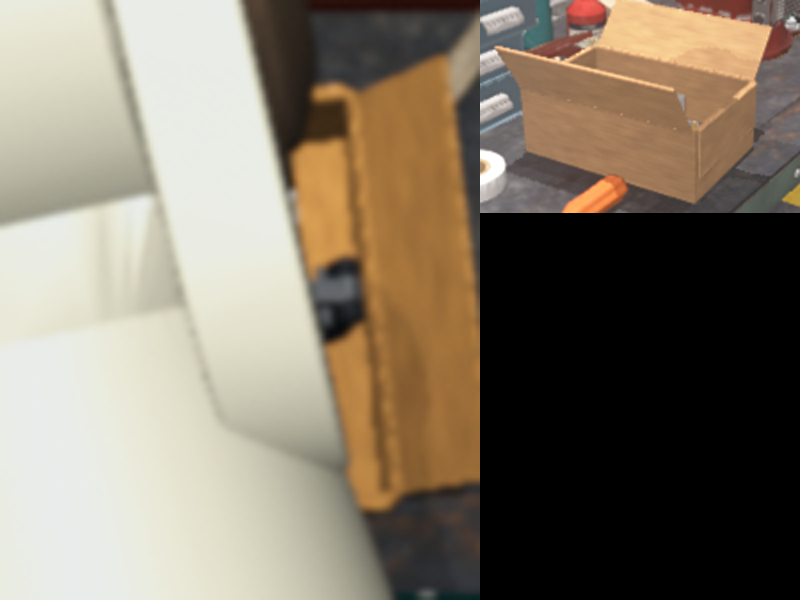

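Both flaps lean outward: the right far corner is at crop (447,55) and the left corners at side crop (498,47) and (690,126). I'll compute the angles and the grasp offset.

Run:
```python
from h import *
c=np.load('/tmp/top.npz');s=np.load('/tmp/side.npz')
ctr=np.array([500.1,102.1,0]);y=.108;ex=np.array([np.cos(y),np.sin(y),0]);ey=np.array([-ex[1],ex[0],0])
for nm,cam,p,lx,sg in(('R',c,(296.75,123.75),115,-1),('L',s,(150.1,206.5),115,1),('L',s,(258.1,251),-115,1)):
  r=[]
  for q in np.linspace(1.5,2.4,91):
    X=ctr+ex*lx+ey*sg*(75-73*np.cos(q));X[2]=88+73*np.sin(q);r.append((np.linalg.norm(proj(cam,X)-p),q))
  print(nm,min(r))
S=robot.read_state();g=ctr+ex*-45.9;print('grip',g,'delta units',(g-S['position'])[:2]/40,S['opening'])
```

```text
R (np.float64(0.562843787844146), np.float64(2.34))
L (np.float64(0.3762461780013813), np.float64(2.13))
L (np.float64(14.863766503429314), np.float64(2.4))
grip [454.46742871  97.15243118   0.        ] delta units [-0.1060856  -0.07138588] 50.868056325257555
```

```bash
python3 -m jog '[-0.1,-0.07,0,0,0.6, 0,0,-0.8,0,0.6, 0,0,-0.8,0,0.6, 0,0,-0.8,0,0.6, 0,0,-0.8,0,0.6, 0,0,-0.6,0,0.6, 0,0,-0.5,0,0.6, 0,0,-0.3,0,0.6, 0,0,-0.15,0,0.6, 0,0,0,0,0.6]' 60;  python3 - <<'E'
from h import *
s=snap("side","pics/s3.png");st=robot.read_state()
ctr=np.array([500.1,102.1,0]);y=.108;ex=np.array([np.cos(y),np.sin(y),0]);ey=np.array([-ex[1],ex[0],0])
for lx in(115,-115):
  X=ctr+ex*lx+ey*(75-73*np.cos(2.13));X[2]=88+73*np.sin(2.13);print(proj(s,X))
print(st['position'],st['opening'])
cv2.imwrite('pics/s3c.png',cv2.resize(cv2.imread('pics/s3.png')[150:300,130:330],(800,600),interpolation=cv2.INTER_CUBIC))
E
```

```text
t: 8.25
position: [455.7, 96.8, 52.4]
orientation: [-0.052, 0.999, -0.0, -0.0]
wrist_force: [0.6, 0.2, 0.3]
opening: 51.4
finger_force: 0.0
[149.72810065 206.44297313]
[251.6592411 230.8660122]
[456.0530615   96.89132747  53.16337012] 51.27622021077816
```

View pics/s3c.png

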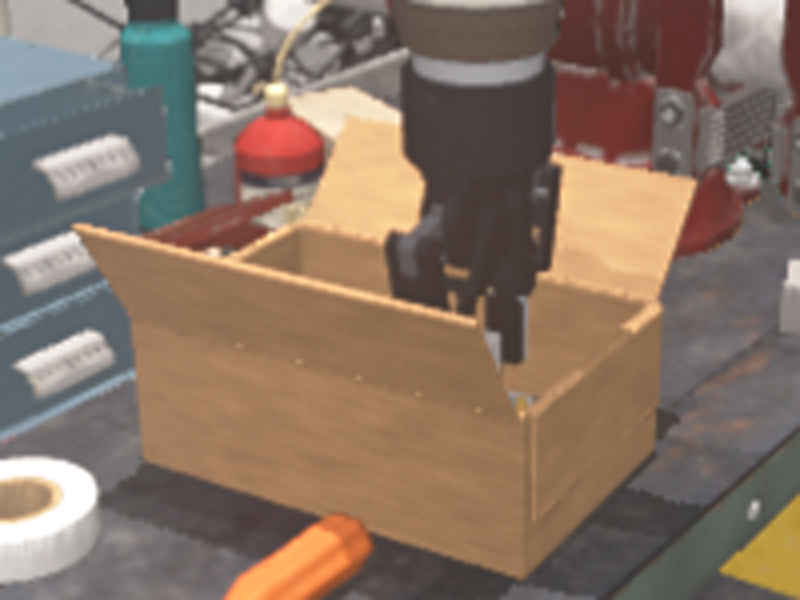

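The near left corner at (480,325) in the crop matches 2.13 rad, so both flaps are well open. The fingers straddle the grip, so I'll close them.

```bash
python3 -m jog '[0,0,0,0,0, 0,0,0,0,0, 0,0,0,0,0, 0,0,0,0,0, 0,0,0,0,0, 0,0,0,0,0, 0,0,0,0,0, 0,0,0,0,0, 0,0,0,0,0, 0,0,0,0,0]' 60
```

```text
t: 9.3
position: [456.3, 99.1, 54.1]
orientation: [-0.053, 0.999, 0.002, 0.001]
wrist_force: [-1.6, 13.5, 3.7]
opening: 20.9
finger_force: 60.0
```

```bash
python3 -m jog '[0,0.05,0,0,0, 0.1,0.011,0,0,0, 0.1,0.011,0,0,0, 0.1,0.011,0,0,0, 0.1,0.011,0,0,0, 0.1,0.011,0,0,0, 0.1,0.011,0,0,0, 0.1,0.011,0,0,0, 0,0,0,0,0, 0,0,0,0,0]'; python3 -m jog '[0.02,0.002,0,0,0, 0.02,0.002,0,0,0, 0.02,0.002,0,0,0, 0.02,0.002,0,0,0, 0,0,0,0,0, 0,0,0,0,0, 0,0,0,0,0, 0,0,0,0,0, 0,0,0,0,0, 0,0,0,0,0]'
```

```text
t: 10.3
position: [485.1, 102.1, 54.1]
orientation: [-0.052, 0.999, 0.0, 0.002]
wrist_force: [3.2, -1.1, 6.7]
opening: 21.0
finger_force: 60.3
t: 11.3
position: [487.5, 102.3, 54.1]
orientation: [-0.052, 0.999, -0.0, 0.001]
wrist_force: [-1.1, -2.2, 9.7]
opening: 21.3
finger_force: 61.0
```

```bash
python3 -m jog '[0.02,0.002,0,0,0, 0.02,0.002,0,0,0, 0.02,0.002,0,0,0, 0.02,0.002,0,0,0, 0,0,0,0,0, 0,0,0,0,0, 0,0,0,0,0, 0,0,0,0,0, 0,0,0,0,0, 0,0,0,0,0]'|sed -n '2p;4p'; python3 -m jog '[0.02,0.002,0,0,0, 0.02,0.002,0,0,0, 0.02,0.002,0,0,0, 0.02,0.002,0,0,0, 0,0,0,0,0, 0,0,0,0,0, 0,0,0,0,0, 0,0,0,0,0, 0,0,0,0,0, 0,0,0,0,0]'|sed -n '2p;4p'
```

```text
position: [491.0, 102.6, 54.1]
wrist_force: [0.3, -1.7, 7.3]
position: [494.1, 103.0, 54.1]
wrist_force: [0.1, -1.9, 7.3]
```

```bash
python3 -m jog '[0.02,0.002,0,0,0, 0.02,0.002,0,0,0, 0.02,0.002,0,0,0, 0.02,0.002,0,0,0, 0,0,0,0,0, 0,0,0,0,0, 0,0,0,0,0, 0,0,0,0,0, 0,0,0,0,0, 0,0,0,0,0]'|sed -n '2p;4p'
```

```text
position: [495.2, 103.1, 54.1]
wrist_force: [-13.2, -2.7, 15.2]
```

There was a sharp -13 N, so the block looks seated with me pushing past centre. I'll back off 3 mm, then briefly loosen so it centres itself, and regrip.

```bash
python3 -m jog '[-0.02,-0.002,0,0,0, -0.02,-0.002,0,0,0, -0.02,-0.002,0,0,0, 0,0,0,0,0, 0,0,0,0,0, 0,0,0,0,0, 0,0,0,0,0, 0,0,0,0,0, 0,0,0,0,0, 0,0,0,0,0]'|sed -n '2p;4,6p'; python3 -m jog '[-0.02,-0.002,0,0,0, -0.02,-0.002,0,0,0, -0.02,-0.002,0,0,0, 0,0,0,0,0, 0,0,0,0,0, 0,0,0,0,0, 0,0,0,0,0, 0,0,0,0,0, 0,0,0,0,0, 0,0,0,0,0]'|sed -n '2p;4,6p'
```

```text
position: [494.5, 103.0, 54.1]
wrist_force: [-2.8, -2.0, 9.4]
opening: 20.9
finger_force: 60.9
position: [493.8, 102.9, 54.1]
wrist_force: [7.9, -1.2, 3.6]
opening: 21.0
finger_force: 60.0
```

```bash
python3 -m jog '[0.02,0.002,0,0,0, 0.022,0.002,0,0,0, 0,0,0,0,0, 0,0,0,0,0, 0,0,0,0,0, 0,0,0,0,0, 0,0,0,0,0, 0,0,0,0,0, 0,0,0,0,0, 0,0,0,0,0]'
python3 - <<'E'
from h import *
snap("side","pics/s4.png");cv2.imwrite('pics/s4c.png',cv2.resize(cv2.imread('pics/s4.png')[150:300,130:330],(800,600),interpolation=cv2.INTER_CUBIC))
E
```

```text
t: 17.3
position: [494.3, 103.0, 54.1]
orientation: [-0.052, 0.999, 0.0, 0.001]
wrist_force: [0.7, -1.5, 8.0]
opening: 21.1
finger_force: 60.9
```

View pics/s4c.png

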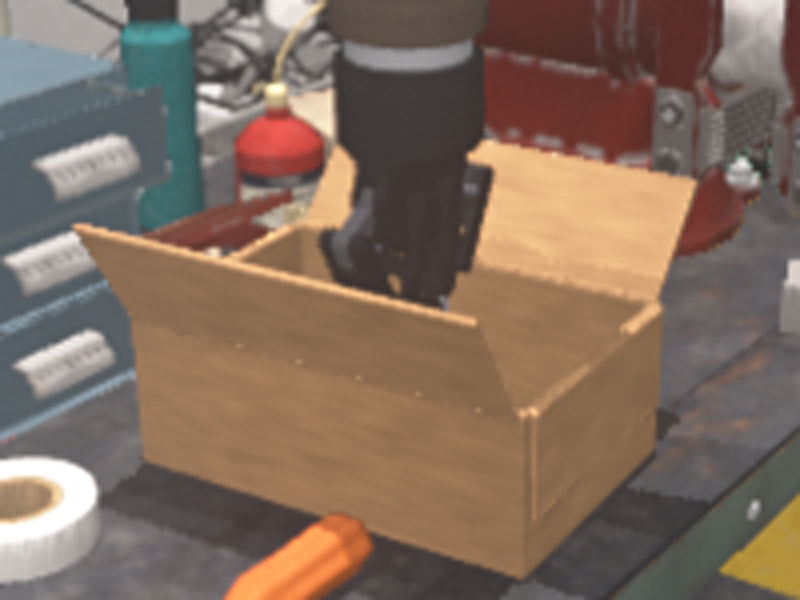

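Both flaps are still open (left corners at (78,227) and (478,322), unchanged). The block is held in the notch with near-zero force along the rail.

```bash
python3 -c "
from cell import robot;print(robot.hand_in())"
```

```text
the job is handed in; nothing more can be done
None
```

The job is handed in (the call returned no verdict): both flaps are folded out (about 2.1 rad left, 2.3 rad right), and the gripper still holds the selector at 60 N in the notch, which I confirmed by 8–13 N of resistance both ways, not by seeing the ball or pin.

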